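# Clamp an oak block with the outer collar of a coaxial control

### The job

Lay the small plain oak display block flat in the low grey bench clamp, its longer side running from jaw to jaw, and let go of it. Then close the clamp on it by turning only the black outer collar clockwise until the block is held snugly but gently between both jaws, at about 9 N. The fine setting on the aluminium inner knob must stay exactly as it is; do not force the clamp, and leave the other things alone.

Things in the scene. Friction and masses are not known exactly. Their poses are not given: they have to be found in the camera images.
- oak_center (a point): Centre (half-way up) of the loose small plain oak block, 74 mm long (its x) x 60 mm wide (its y) x 16 mm high (z), 0.08 to 0.17 kg. Grasp it across its 60 mm width.
- oak_block: The same oak block; origin at the centre of its underside.
- clamp: Low grey bench clamp, fixed, base 275 x 104 mm, flat deck 18 mm above the table. Origin: centre of its underside; +x: the way the moving jaw closes; z up. On its x axis: coaxial controls at -90 mm, gear cover (26 mm above the table) from -61 to -3 mm, moving jaw (46 mm wide, top 32 mm above the table), fixed jaw at +112 mm. Beside the jaws the deck is free for fingers on both sides of the block.
- clamp_mouth (a point): Point on the deck (18 mm above the table) in the middle of the clamp's mouth; axes as the clamp's. With the block's centre over it, the block (long side along x) is 2.5 mm or more clear of both jaws. The mouth is 79 to 88 mm long at the start, depending on both controls. Clamping may push the block along x.
- fixed_jaw: Fixed jaw (grey block, 50 mm wide, 17 mm high above the deck, origin at the foot of the side that looks along the clamp's -x) with the steel pad before it; the pad's face stands about 10 to 16 mm in front of the origin, set by the inner knob.
- collar_grip (a point): Centre of the black knurled outer collar (coarse control) on its vertical axis, 38 mm above the table. The collar is 54 mm in diameter, from 26 to 50 mm above the table. Within 75 mm of its axis nothing else but the inner knob is higher than 26 mm. Grasp it firmly (25 N or more) across its diameter, fingertips beside the black collar, not up on the inner knob.
- collar (a joint): Turn of the outer collar (rad, 0 to 2), clockwise from above; closes the jaw 12 mm per rad. Starts at 0 to 0.2; stays where it is left. Turning it free takes 0.22 N m; each N of clamping adds 0.012 N m. The moving jaw's face is sprung, 5 N per mm (6 N per 0.1 rad of collar). Where the jaws bite depends on the fine setting and must be felt: 0.45 to 1.25 rad from the start.
- inner_knob (a joint): Turn of the inner knob (fine control, rad), clockwise from above; it shifts the pad of the fixed jaw by some mm and turns easily (0.08 N m). It is set already, anywhere in -1 to 1, and must not be turned.
- inner_mark (a point): End of the red line on the rim of the aluminium inner knob: 13 mm from the axis, 69 mm above the table. The inner knob is 26 mm in diameter and stands on the same axis, from 50 to 70 mm above the table.
- tin: Round aluminium tin, 58 mm in diameter, 23 mm high, a bystander; origin at the centre of its underside.
- pliers: Flat pliers with red grips, 46 x 145 x 12 mm, lying on the table, a bystander; origin at the middle of the underside.
There are look-alikes about, which are no part of the job. Leave any green or turquoise look-alike of the oak_block alone.

How it is judged:
By the outcome, as a careful person would: the job done as asked, in the order asked, and still so for the second after the job is handed in, with the robot touching nothing.
It also fails if it takes over 64 s, if anything falls off the work surface, if the arm or the gripper's body presses on something with over 40 N, if the wrist force passes 120 N, or if a joint passes its speed limit or range.

### The arm

A 6-joint arm with a two-finger parallel gripper is mounted at the origin on the work surface; the furniture and walls round the work are solid. World frame = base frame: x ahead of the robot, y to its left, z up, the work surface at z = 0. Lengths are in m, angles in rad, forces in N, time in s.
With the tool pointing down it reaches from about 0.3 to 0.775 m from the base axis. Payload 14.6 kg.
Tool frame: the origin (TCP) lies midway between the tips of the shut fingers; the grasp point (between the pads) lies 19 mm behind it; z points along the fingers, y is the line along which they close (so a half turn about z gives the same grasp; the last joint's range is limited). The gripper opens to 94 mm and grips with 3 to 60 N. Pads are 16 mm wide; open, the fingers measure 119 mm over their backs; the gripper's body (75 mm by 177 mm) begins 78 mm behind the grasp point.
Start: joints at [-1.296, 0.3, 1.521, -0, 1.321, -0.067], TCP at [0.184, -0.518, 0.205] pointing down, gripper open.
Joint ranges: [-3.03, 3.03], [-0.79, 2.21], [0.23, 2.52], [-1.04, 4.18], [0, 3.07], [-2.55, 2.55]. Speed limits (rad/s): [2.22, 2.22, 2.57, 3.14, 3.14, 3.14].

### API

Orientations are given as [roll, pitch, yaw] about the fixed x, y, z axes, in that order (R = Rz(yaw) Ry(pitch) Rx(roll)).
In Python, from station import telemetry, optics, ctrl gives the robot as it stands.
- The arm moves only by the tool carry_out, never from a script. Its argument "plan" is a list that holds one entry, the list of rows, each a list of 7 numbers: the shift along the tool's x, y, z in mm, then the turn, a rotation vector about the tool's x, y, z in rad, then the finger opening in mm, from 0 to 94. A call has 1 to 20 rows; each row shifts and turns the commanded pose from where the row before left it, along the tool's axes as they then stand; what a row does not reach is not made up. A row lasts 1/12 s, in which the tool goes at most 41.7 mm and 7.16 degrees, less where a joint would pass 70% of its speed; a pose out of reach is approached as far as the arm can. A call with a gripper value outside its range is refused whole. The fingers move at their own pace and stop on an object; "squeeze" is the grip in N (left out, the last holds). Time passes only in rows, so rows that do not move let the fingers close. It gives the time, the measured TCP pose, the force, the opening and the grip force at its end, in the units of the state.
- telemetry.get_obs(): the state, without advancing time (a new reading comes with each control period).
- optics.camera(name): name is "scene" or "side" or "wrist"; returns a dict with "pixels" (384x512x3 uint8, red, green, blue), "intrinsics" (3x3 intrinsics, pixels), "origin" and "rotation" of the camera in the world. Camera axes: x right, y down, z forward; pixel columns grow to the right and rows downward; lengths in m; the calibration is good to about 2 mm. A picture is of the moment at which its call begins. There is no depth.
- ctrl.hand_in(): hands the job in; it is judged then, once.
The state is a dict: "time_s": time; "qpos": joint angles; "joint_vel": joint speeds; "tau": joint torques, N m; "ee_pos": TCP position; "eef_rot": TCP orientation; "force": force on the tool from outside, world axes, zero at the start; "moment": the same for the moment, N m; "grip_width": finger opening in m; "grip_force": force on a finger pad.
Only numpy, scipy, OpenCV 4.12 (cv2) and the standard library are available. Lean on these libraries where they do the work, as an engineer would, in place of code of your own. Each camera call takes 0.05 s, during which the arm holds its last target. There are 200 camera calls.

## Working session

There is one attempt and no reset: what is moved stays moved. The work goes in short steps, Python scripts to look and compute and a tool call to move; the robot and the scene stay as the last step left them, time stands still between calls to the robot, and variables do not carry over. Pictures are saved under pics/ and viewed, at most 10 in all, crops included, and the job is handed in when it is done.

Besides the shell and the picture viewer there is one more tool, called after "Emit:" in YAML: its name, and indented under it one key for each argument. carry_out: Moves the arm, as the interface text tells. Its arguments: {"type":"object","properties":{"plan":{"type":"array","items":{"type":"array","items":{"type":"array","items":{"type":"number"}}}},"squeeze":{"type":"number"}},"required":["plan"]}

```bash
mkdir -p pics; python3 - <<'E'
from station import telemetry, optics
import cv2,pickle,numpy as np
d={}
for n in ["scene","side"]:
    c=optics.camera(n); d[n]=c
    cv2.imwrite(f"pics/{n}0.png",cv2.resize(c["pixels"][:,:,::-1],(800,600),interpolation=cv2.INTER_CUBIC))
    print(n,np.round(c["intrinsics"],1).tolist(),np.round(c["origin"],3),np.round(c["rotation"],3).tolist())
pickle.dump(d,open("d0.pkl","wb"))
print(telemetry.get_obs())
E
```

```text
scene [[425.2, 0.0, 256.9], [0.0, 425.2, 189.6], [0.0, 0.0, 1.0]] [0.049 0.97  0.754] [-2.09, 0.016, -2.712]
side [[365.2, 0.0, 255.8], [0.0, 365.2, 186.7], [0.0, 0.0, 1.0]] [ 0.484 -0.982  0.653] [-2.146, -0.012, -0.095]
{'time_s': 0.1, 'qpos': array([-1.29559083e+00,  3.00413439e-01,  1.52155768e+00, -7.24101014e-06,
        1.32069634e+00, -6.65892540e-02]), 'joint_vel': array([-0.00128035,  0.00188996, -0.00272411,  0.00016313,  0.00291897,
        0.00105843]), 'tau': array([ 4.63634660e-04, -5.32648051e+01, -3.53285801e+01,  7.08997459e-02,
        2.34483078e-02, -6.33535251e-05]), 'ee_pos': array([ 0.18428072, -0.51794208,  0.20492786]), 'eef_rot': array([-3.14051977e+00, -6.45189106e-05,  3.41796512e-01]), 'force': array([-0.79271968,  0.04777886,  0.4301613 ]), 'moment': array([0.0331133 , 0.03273632, 0.02058465]), 'grip_force': 0.0, 'grip_width': 0.094075057051027}
```

View pics/scene0.png

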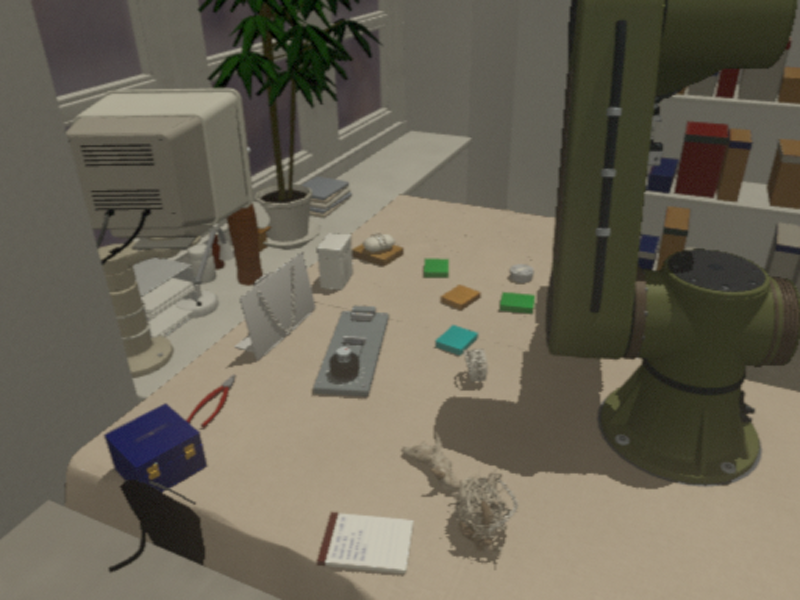

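View pics/side0.png

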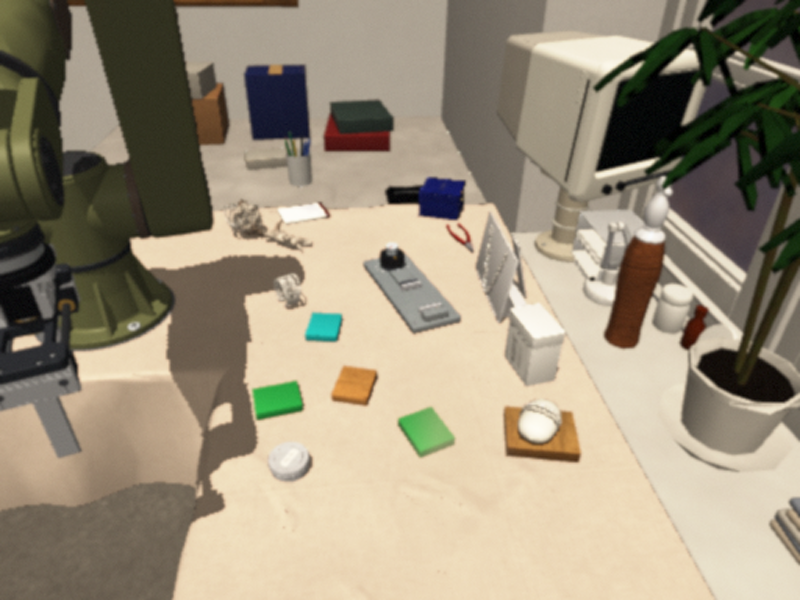

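The scene view shows the oak block at (461,297) of 800x600, and the side view shows it at (355,385). The clamp is at (352,352) in scene and (412,292) in side, with its collar at (344,365) and (392,258). A perforated panel and a white box stand beside it.

```bash
cat > h.py <<'E'
import numpy as np,cv2
from scipy.spatial.transform import Rotation as R
def ray(c,uv):
    uv=np.atleast_2d(uv).astype(float);K=c["intrinsics"]
    d=np.c_[(uv[:,0]-K[0,2])/K[0,0],(uv[:,1]-K[1,2])/K[1,1],np.ones(len(uv))]
    return np.array(c["origin"]),R.from_euler("xyz",c["rotation"]).apply(d)
def plane(c,uv,z):
    o,d=ray(c,uv); return (o+d*((z-o[2])/d[:,2])[:,None])
def tri(c1,u1,c2,u2):
    o1,d1=ray(c1,u1);o2,d2=ray(c2,u2);A=np.c_[d1[0],-d2[0]]
    t=np.linalg.lstsq(A,o2-o1,rcond=None)[0]
    p,q=o1+t[0]*d1[0],o2+t[1]*d2[0]; return (p+q)/2,np.linalg.norm(p-q)
def rect(c,m,z):
    "largest blob's outline cast on plane z: min-area rectangle in mm"
    ct=max(cv2.findContours(m.astype(np.uint8),cv2.RETR_EXTERNAL,cv2.CHAIN_APPROX_NONE)[0],key=cv2.contourArea)
    p=plane(c,ct[:,0,:],z)[:,:2]*1000
    return cv2.minAreaRect(p.astype(np.float32)),p
E
python3 - <<'E'
import pickle,numpy as np,cv2
from h import *
d=pickle.load(open("d0.pkl","rb"))
s=.64
def win(c,x0,y0,x1,y1):
    m=np.zeros(c["pixels"].shape[:2],bool);m[int(y0*s):int(y1*s),int(x0*s):int(x1*s)]=1;return m
box={"scene":((435,280,487,312),(305,295,400,405)),"side":((325,360,385,410),(355,235,470,338))}
for n,c in d.items():
    hsv=cv2.cvtColor(c["pixels"],cv2.COLOR_RGB2HSV)
    H,S,V=[hsv[...,i].astype(int) for i in range(3)]
    oak=(H<20)&(S>130)&win(c,*box[n][0]); print(n,oak.sum(),"oak",rect(c,oak,.014)[0])
    cl=(S<60)&win(c,*box[n][1]); r,p=rect(c,cl,.018);print("clamp",r,np.round(cv2.boxPoints(r)))
a,b=d["scene"],d["side"]
for nm,u,v in [("oak",(461,297),(355,384)),("knobtop",(344,351),(392,246)),("paneltop1",(302,254),(490,220)),("boxtop",(334,240),(533,315)),
  ("fixedjaw",(364,313),(434,310)),("tin",(521,270),(289,458))]:
    print(nm,tri(a,np.array(u)*s,b,np.array(v)*s))
for u in [(316,390),(370,394),(346,312),(388,316)]: print(plane(a,np.array(u)*s,.018))
for u in [(364,262),(395,256),(459,320),(415,329)]: print("side",plane(b,np.array(u)*s,.018))
# panel, box on table
for u in [(250,357),(313,300),(320,282),(332,290),(350,281)]: print("obst",plane(a,np.array(u)*s,0))
cr=a["pixels"][175:265,185:350,::-1];cr2=b["pixels"][145:265,200:365,::-1]
cv2.imwrite("pics/crop1.png",np.vstack([cv2.resize(cr,None,fx=4.8,fy=3.0,interpolation=2)[:270],cv2.resize(cr2,None,fx=4.8,fy=2.7,interpolation=2)]))
E
```

```text
scene 166 oak ((481.29595947265625, -261.2937316894531), (72.96913146972656, 57.40055847167969), 74.00701141357422)
clamp ((624.439208984375, 12.009628295898438), (211.9061737060547, 394.06103515625), 24.828598022460938) [[ 446.  146.]
 [ 611. -211.]
 [ 803. -122.]
 [ 638.  235.]]
side 504 oak ((483.72296142578125, -273.83209228515625), (82.17451477050781, 59.79216003417969), 73.93800354003906)
clamp ((616.69482421875, 43.60179138183594), (405.1565246582031, 262.3547058105469), 85.88104248046875) [[ 471. -149.]
 [ 733. -168.]
 [ 762.  236.]
 [ 500.  255.]]
oak (array([ 0.48318632, -0.26591164,  0.0061209 ]), np.float64(0.004800716578896899))
knobtop (array([0.57664207, 0.10160149, 0.06496029]), np.float64(0.002761126277361728))
paneltop1 (array([ 0.74424443, -0.0299561 ,  0.17804088]), np.float64(0.019362163257249442))
boxtop (array([ 0.7840712 , -0.23327216,  0.10766625]), np.float64(0.0010272455932870443))
fixedjaw (array([ 0.63969239, -0.09131614,  0.02537497]), np.float64(0.007540542385591566))
tin (array([ 0.38777594, -0.42379424,  0.017695  ]), np.float64(0.0013183774127122011))
[[0.5971741  0.17161099 0.018     ]]
[[0.50270267 0.14328705 0.018     ]]
[[ 0.67856126 -0.08865248  0.018     ]]
[[ 0.58821877 -0.10920145  0.018     ]]
side [[0.51713664 0.11985495 0.018     ]]
side [[0.58824551 0.14181903 0.018     ]]
side [[ 0.68799972 -0.11454253  0.018     ]]
side [[ 0.60100125 -0.13639359  0.018     ]]
obst [[0.78633979 0.11269626 0.        ]]
obst [[ 0.78884297 -0.13161097  0.        ]]
obst [[ 0.81828529 -0.21230863  0.        ]]
obst [[ 0.77218761 -0.18929384  0.        ]]
obst [[ 0.75445252 -0.24466487  0.        ]]
```

Emit:
carry_out:
  plan:
    - [[33, -12.5, -4.5, 0, 0, 0, 94], [33, -12.5, -4.5, 0, 0, 0, 94], [33, -12.5, -4.5, 0, 0, 0, 94], [33, -12.5, -4.5, 0, 0, 0, 94], [33, -12.5, -4.5, 0, 0, 0, 94], [33, -12.5, -4.5, 0, 0, 0, 94], [33, -12.5, -4.5, 0, 0, 0, 94], [33, -12.5, -4.5, 0, 0, 0, 94], [33, -12.5, -4.5, 0, 0, 0, 94], [33, -12.5, -4.5, 0, 0, 0, 94], [33, -12.5, -4.5, 0, 0, 0, 94], [0, 0, 0, 0, 0, -0.1185, 94], [0, 0, 0, 0, 0, -0.1185, 94], [0, 0, 0, 0, 0, -0.1185, 94], [0, 0, 0, 0, 0, -0.1185, 94], [0, 0, 0, 0, 0, -0.1185, 94], [0, 0, 0, 0, 0, -0.1185, 94], [0, 0, 0, 0, 0, -0.1185, 94], [0, 0, 0, 0, 0, -0.1185, 94], [0, 0, 0, 0, 0, 0, 94]]
  squeeze: 25

```text
time_s: 1.77
ee_pos: [0.4801, -0.2669, 0.2546]
eef_rot: [-3.141, -0.0, 1.296]
force: [0.1, 0.6, -0.3]
grip_width: 0.0938
grip_force: 0.0
```

```bash
cat >> h.py <<'E'
def shot(name,save):
    from station import optics
    import pickle
    c=optics.camera(name); pickle.dump(c,open(save+".pkl","wb"))
    cv2.imwrite(f"pics/{save}.png",c["pixels"][:,:,::-1]); return c
def masks(c):
    hsv=cv2.cvtColor(c["pixels"],cv2.COLOR_RGB2HSV);return [hsv[...,i].astype(int) for i in range(3)]
E
python3 - <<'E'
from h import *
from station import telemetry
c=shot("wrist","w1"); print(c["origin"],c["rotation"],c["intrinsics"][0])
o=telemetry.get_obs();print(o["time_s"],o["ee_pos"],o["eef_rot"],o["qpos"])
H,S,V=masks(c);m=(H<20)&(S>130);print(m.sum());r=rect(c,m,.016)[0];print(r)
E
```

```text
[ 0.49991254 -0.19632662  0.43267156] [ 2.88837521e+00  1.43161403e-03 -2.75281692e-01] [270.60146143   0.         260.33861418]
1.8167 [ 0.48018412 -0.26690524  0.2546711 ] [-3.14108155e+00 -1.89241640e-04  1.28790098e+00] [-5.74002712e-01  2.65789697e-01  1.45016035e+00  3.49514121e-05
  1.42618652e+00 -2.91112461e-01]
7869
((595.0523681640625, -642.5564575195312), (36.081703186035156, 514.6694946289062), 74.31058502197266)
```

View pics/w1.png

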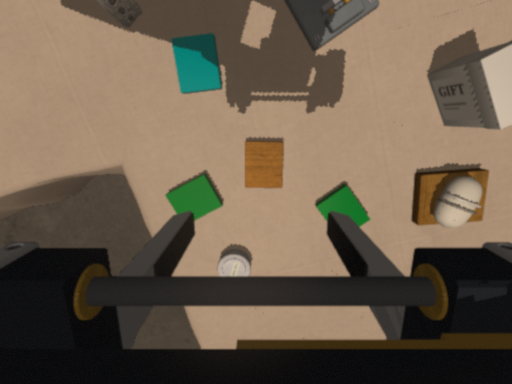

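The wrist view shows the oak block at (264,164). The green look-alikes are at (194,197) and (343,206), clear of the fingers.

```bash
python3 - <<'E'
from h import *;import pickle
c=pickle.load(open("w1.pkl","rb"));H,S,V=masks(c)
w=np.zeros(H.shape,bool);w[125:200,232:296]=1
m=w&(H<20)&(S>130)
r=rect(c,m,.014)[0];print(r)
m2=cv2.boundingRect(m.astype(np.uint8));print(m2)
g=(H>45)&(H<75)&(S>130);
k=(S<70)&(V<130)
E
```

```text
((484.4995422363281, -266.1583251953125), (72.69215393066406, 58.4717903137207), 74.2343978881836)
(245, 141, 38, 47)
```

Emit:
carry_out:
  plan:
    - [[1, 2, 30, 0, 0, 0, 94], [1, 2, 30, 0, 0, -0.006, 94], [0, 0, 30, 0, 0, 0, 94], [0, 0, 30, 0, 0, 0, 94], [0, 0, 30, 0, 0, 0, 94], [0, 0, 30, 0, 0, 0, 94], [0, 0, 30, 0, 0, 0, 94], [0, 0, 20, 0, 0, 0, 94], [0, 0, 12, 0, 0, 0, 94], [0, 0, 5.5, 0, 0, 0, 94], [0, 0, 3, 0, 0, 0, 94], [0, 0, 0, 0, 0, 0, 94], [0, 0, 0, 0, 0, 0, 50], [0, 0, 0, 0, 0, 0, 50], [0, 0, 0, 0, 0, 0, 50], [0, 0, 0, 0, 0, 0, 50], [0, 0, 0, 0, 0, 0, 50], [0, 0, 0, 0, 0, 0, 50], [0, 0, 0, 0, 0, 0, 50], [0, 0, 0, 0, 0, 0, 50]]
  squeeze: 20

```text
time_s: 3.48
ee_pos: [0.4848, -0.2663, 0.0047]
eef_rot: [3.141, 0.0, 1.296]
force: [-1.0, 1.0, 3.1]
grip_width: 0.0597
grip_force: 20.0
```

Emit:
carry_out:
  plan:
    - [[0, 0, -20, 0, 0, 0, 50], [0, 0, -37, 0, 0, 0, 50], [0, 0, -37, 0, 0, 0, 50], [0, 0, -37, 0, 0, 0, 50], [0, 0, -37, 0, 0, 0, 50], [0, 0, -37, 0, 0, 0, 50], [0, 0, -40, 0, 0, 0, 50], [33, 11, 0, 0, 0, 0, 50], [33, 11, 0, 0, 0, 0, 50], [34, 11, 0, 0, 0, 0, 50], [34, 11, 0, 0, 0, 0, 50], [34, 11, 0, 0, 0, 0, 50], [34, 11, 0, 0, 0, 0, 50], [34, 11, 0, 0, 0, 0, 50], [0, 0, 0, 0, 0, -0.118, 50], [0, 0, 0, 0, 0, -0.118, 50], [0, 0, 0, 0, 0, -0.118, 50], [0, 0, 0, 0, 0, -0.118, 50], [0, 0, 0, 0, 0, -0.117, 50], [0, 0, 0, 0, 0, 0, 50]]

```text
time_s: 5.15
ee_pos: [0.6227, -0.0599, 0.2489]
eef_rot: [-3.141, -0.0, 1.891]
force: [0.3, 0.5, -1.5]
grip_width: 0.0601
grip_force: 20.0
```

```bash
python3 - <<'E'
from h import *
from station import telemetry
c=shot("wrist","w2"); print(c["origin"],c["rotation"])
o=telemetry.get_obs();print(o["time_s"],o["ee_pos"],o["eef_rot"],o["qpos"],o["grip_width"])
E
```

```text
[0.60005831 0.00979002 0.42698515] [2.88914318e+00 1.83284229e-03 3.19661563e-01]
5.2 [ 0.62272391 -0.05987719  0.24902426] [-3.14089991e+00 -3.43235235e-04  1.88294737e+00] [-1.54394422e-01  4.46845935e-01  1.22104858e+00 -5.06839484e-06
  1.47447123e+00 -4.66545096e-01] 0.059524022073973115
```

View pics/w2.png

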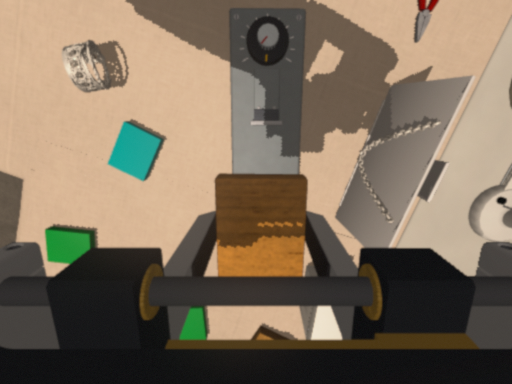

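The wrist view shows the collar and knob at (267,40). The deck runs between columns 232 and 302 with its control end at row 9, the moving jaw is at (265,115), and the panel is at right with corners (337,215) and (393,82).

```bash
python3 - <<'E'
from h import *;import pickle
c=pickle.load(open("w2.pkl","rb"));a=pickle.load(open("d0.pkl","rb"))["scene"]
s=.64
for w,u in [((473,76),(243,305)),((394,247),(302,254)),((337,215),(313,300)),((393,82),(250,357))]:
    print(w,tri(c,w,a,np.array(u)*s))
H,S,V=masks(c)
g=c["pixels"].astype(int)
# deck edges per row: strongest gradient
L=[];Rr=[]
gray=cv2.GaussianBlur(cv2.cvtColor(c["pixels"],7),(3,3),0).astype(float)
sat=S
for y in list(range(70,165,5)):
    ch=g[y,:,0]-g[y,:,2]  # R-B: table warm, deck neutral
    run=[x for x in range(200,340)if ch[x]<12]
    print(y,run[0],run[-1],end="; ")
b=(V<45);n,lab,st,ce=cv2.connectedComponentsWithStats(b[:80,235:300].astype(np.uint8));print(st[:4],ce[:4])
m=np.zeros(H.shape,bool);m[0:170,220:330]=1
print("\n",[tuple(g[140,x]) for x in (222,226,230,232,234,236,265,296,299,301,303,306,310)])
cv2.imwrite("pics/c2.png",cv2.resize(c["pixels"][0:180,200:340,::-1],None,fx=3.3,fy=3.3,interpolation=2))
E
```

```text
(473, 76) (array([0.7878962 , 0.11557939, 0.12557341]), np.float64(0.014110189472311345))
(394, 247) (array([ 0.77879364, -0.07910202,  0.14608801]), np.float64(0.016757778775116465))
(337, 215) (array([ 0.76120039, -0.09264313,  0.02674735]), np.float64(0.0025570183503592506))
(393, 82) (array([0.77295123, 0.12061983, 0.00630503]), np.float64(0.011570828911559415))
70 232 302; 75 232 301; 80 232 301; 85 232 301; 90 232 301; 95 233 301; 100 232 300; 105 233 300; 110 233 300; 115 236 300; 120 236 299; 125 233 299; 130 233 299; 135 233 299; 140 236 299; 145 233 298; 150 234 298; 155 234 298; 160 236 297; [[   0    0   65   80 4119]
 [  12   17   42   49 1081]] [[31.99563001 38.75892207]
 [32.01665125 42.32377428]]

 [(np.int64(220), np.int64(185), np.int64(152)), (np.int64(220), np.int64(185), np.int64(152)), (np.int64(207), np.int64(174), np.int64(144)), (np.int64(144), np.int64(134), np.int64(123)), (np.int64(148), np.int64(145), np.int64(136)), (np.int64(149), np.int64(147), np.int64(138)), (np.int64(143), np.int64(141), np.int64(133)), (np.int64(72), np.int64(70), np.int64(66)), (np.int64(73), np.int64(69), np.int64(62)), (np.int64(104), np.int64(89), np.int64(74)), (np.int64(107), np.int64(91), np.int64(75)), (np.int64(107), np.int64(90), np.int64(74)), (np.int64(109), np.int64(91), np.int64(76))]
```

View pics/c2.png

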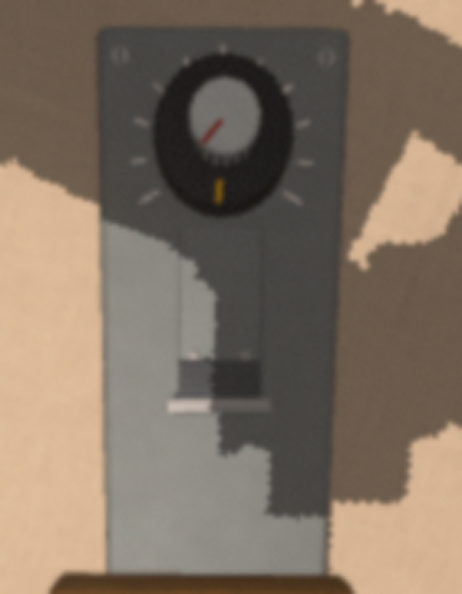

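```bash
python3 - <<'E'
from h import *;import pickle
c=pickle.load(open("w2.pkl","rb"))
f=lambda *p:np.array(p)/3.3+[200,0]-.35
mm=lambda p,z:np.round(plane(c,p,z)[:,:2]*1000,1)
L=mm([(231.8,70),(233.4,155)],18);Rr=mm([(302,70),(298,155)],18)
print(L,Rr)
for e in(L,Rr):v=e[1]-e[0];print("ang",np.degrees(np.arctan2(v[1],v[0])),v)
v=L[1]-L[0]+Rr[1]-Rr[0];t=np.arctan2(v[1],v[0]);ex=np.array([np.cos(t),np.sin(t)]);ey=np.array([-ex[1],ex[0]])
print("theta",t,"width",(L-Rr)@ey)
yc=((L.mean(0)+Rr.mean(0))/2)@ey
end=mm([f(98,29),f(348,31)],18)@ex; xo=end.mean()+137.5; print("end",end,"origin from end",xo)
k=mm([f(225,115)],70)[0]; print("knob",k,"origin x from knob",k@ex+90,"yoff",k@ey-yc)
col=mm([f(153,135),f(293,135)],46);print("collar dia pts",col,np.linalg.norm(col[0]-col[1]),col.mean(0)@ey-yc, col.mean(0))
cb=mm([f(222,217)],26);ct=mm([f(222,54)],50);print("collar front/back x rel", (ct@ex-xo),(cb@ex-xo))
o=xo*ex+yc*ey;print("origin",o)
j=mm([f(220,399),f(220,413)],32);print("pad face x",j@ex-xo)
m=mm([f(222,120),f(203,143)],70);print("mark",m, np.arctan2(*(m[1]-k)[::-1]))
for x in(-90,56,57,58):print(x,o+x*ex)
E
```

```text
[[ 3138.3 -2076.9]
 [ 1553.6  2810. ]] [[ -881.6 -3406.3]
 [-2435.7  1488.4]]
ang 107.96658793062265 [-1584.7  4886.9]
ang 107.61499155402296 [-1554.1  4894.7]
theta 1.8813047585646152 width [-4233.85032013 -4202.33042897]
end [-6212.57116995 -6218.87654604] origin from end -6078.22385799552
knob [  4930.1 -18191.3] origin x from knob -18737.718459750216 yoff 1100.6004745897199
collar dia pts [[  6329.9 -10078.5]
 [   184.5 -12109.6]] 6472.349524708937 524.9860363109142 [  3257.2  -11094.05]
collar front/back x rel [-10095.25860068] [1483.92183063]
origin [ 2082.55174067 -5715.22678301]
pad face x [6226.89023851 6695.17619009]
mark [[  5028.7 -17825. ]
 [  5834.7 -16012.4]] 1.177286597208221
-90 [ 2110.0505921  -5800.92283409]
56 [ 2065.44134422 -5661.90479568]
57 [ 2065.13580143 -5660.95261733]
58 [ 2064.83025864 -5660.00043899]
```

```bash
python3 - <<'E'
from h import *;import pickle
c=pickle.load(open("w2.pkl","rb"))
f=lambda *p:np.array(p)/3.3+[200,0]-.35
mm=lambda p,z:np.round(plane(c,p,z/1000)[:,:2]*1000,1)
L=mm([(231.8,70),(233.4,155)],18);Rr=mm([(302,70),(298,155)],18)
for e in(L,Rr):v=e[1]-e[0];print("ang",np.degrees(np.arctan2(v[1],v[0])),v)
v=L[1]-L[0]+Rr[1]-Rr[0];t=np.arctan2(v[1],v[0]);ex=np.array([np.cos(t),np.sin(t)]);ey=np.array([-ex[1],ex[0]])
print("theta",t,"width",(L-Rr)@ey)
yc=((L.mean(0)+Rr.mean(0))/2)@ey
end=mm([f(98,29),f(348,31)],18)@ex; xo=end.mean()+137.5; print("end",end,"origin from end",xo)
k=mm([f(225,115)],70)[0]; print("knob",k,"origin x from knob",k@ex+90,"yoff",k@ey-yc)
col=mm([f(153,135),f(293,135)],46);print("collar dia pts",col,np.linalg.norm(col[0]-col[1]),col.mean(0)@ey-yc, col.mean(0))
cb=mm([f(222,217)],26);ct=mm([f(222,54)],50);print("collar front/back x rel", (ct@ex-xo),(cb@ex-xo))
o=xo*ex+yc*ey;print("origin",o)
j=mm([f(220,399),f(220,413)],32);print("pad face x",j@ex-xo)
m=mm([f(222,120),f(203,143)],70);print("mark",m, np.arctan2(*(m[1]-k)[::-1]))
for x in(-90,56,57,58):print(x,o+x*ex)
E
```

```text
ang -72.03455406089816 [  36.9 -113.8]
ang -72.3685646028203 [  36.2 -113.9]
theta -1.2601534879885619 width [-98.47006151 -97.77299835]
end [33.50628339 33.39555614] origin from end 170.95091976332264
knob [577.8 103.2] origin x from knob 168.35600488293392 yoff -0.5023287228668778
collar dia pts [[552.2  94.1]
 [603.5 111.1]] 54.04340847874045 -0.6381243215939776 [577.85 102.6 ]
collar front/back x rel [-118.54753411] [-66.12863494]
origin [606.58184486  15.19047777]
pad face x [ 7.20813881 13.02566825]
mark [[577.3 101.3]
 [573.2  92. ]] -1.9605048981377553
-90 [579.07147553 100.88283204]
56 [623.699408   -38.12920932]
57 [624.00507877 -39.08134659]
58 [624.31074954 -40.03348386]
```

Emit:
carry_out:
  plan:
    - [[-26, 0, 0, 0, 0, 0, 50], [-27, 0, 0, 0, 0, 0, 50], [-27, 0, 0, 0, 0, 0, 50], [0, 0, 0, 0, 0, 0, 50], [0, 0, 0, 0, 0, 0, 50]]

```text
time_s: 5.62
ee_pos: [0.6475, -0.1371, 0.2486]
eef_rot: [-3.141, -0.001, 1.879]
force: [0.0, 0.7, -1.9]
grip_width: 0.0598
grip_force: 20.0
```

```bash
python3 - <<'E'
from h import *
from station import telemetry
c=shot("wrist","w3"); print(c["origin"],c["rotation"])
cv2.imwrite("pics/c3.png",cv2.resize(c["pixels"][0:240,190:350,::-1],None,fx=2.5,fy=2.5,interpolation=2))
o=telemetry.get_obs();print(o["time_s"],o["ee_pos"],o["eef_rot"])
E
```

```text
[ 0.62562941 -0.06720793  0.42670536] [2.88937233e+00 1.88460486e-03 3.08257637e-01]
5.6667 [ 0.64739683 -0.13605249  0.2489215 ] [-3.14093787e+00 -6.38527281e-04  1.88104675e+00]
```

View pics/c3.png

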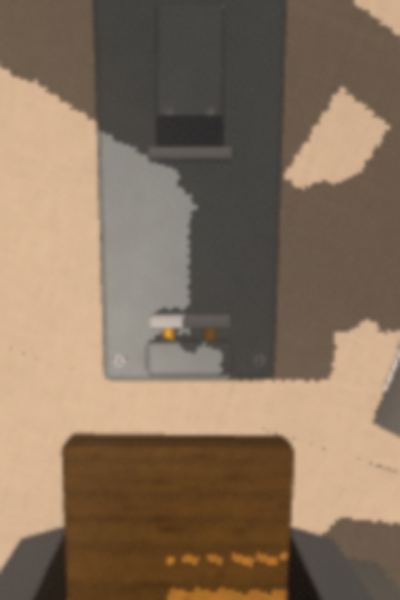

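```bash
python3 - <<'E'
from h import *;import pickle
c=pickle.load(open("w3.pkl","rb"))
f=lambda *p:(np.array(p)+.5)/2.5-.5+[190,0]
mm=lambda p,z:plane(c,p,z/1000)[:,:2]*1000
t=-1.2590;ex=np.array([np.cos(t),np.sin(t)]);ey=np.array([-ex[1],ex[0]])
for z in(18,25,32,35):
  print(z,"mov",mm([f(149,158),f(232,158)],z)@np.c_[ex,ey],"fix",mm([f(149,315),f(231,315),f(149,328)],z)@np.c_[ex,ey])
L=mm([f(94,0),f(105,375)],18);Rr=mm([f(286,0),f(275,375)],18)
for e in(L,Rr):v=e[1]-e[0];print("ang",np.arctan2(v[1],v[0]))
print("end x",mm([f(106,380),f(275,380)],18)@ex, "yc",((L+Rr)/2)@ey)
g=cv2.cvtColor(c["pixels"],7)[:,:];print([int(g[y,256]) for y in range(54,70)],[int(g[y,256]) for y in range(120,140)])
# edges at cols in shadow/light
for y0,y1,x in((54,70,275),(120,140,275)):print([int(v) for v in g[y0:y1,x]])
print("TCP",np.array([647.5,-137.1])@np.c_[ex,ey],np.array([647.4,-136.05])@np.c_[ex,ey])
E
```

```text
18 mov [[181.9248051  558.94461453]
 [182.10439122 605.23574498]] fix [[267.34160411 557.77269355]
 [267.51001893 606.08959098]
 [274.84902111 557.66969157]]
25 mov [[183.19164367 559.21697513]
 [183.36815397 604.71526569]] fix [[267.14548756 558.06512594]
 [267.3110179  605.55448764]
 [274.52432313 557.9638881 ]]
32 mov [[184.45848223 559.48933573]
 [184.63191672 604.19478639]] fix [[266.94937102 558.35755832]
 [267.11201687 605.01938431]
 [274.19962516 558.25808463]]
35 mov [[185.00141304 559.6060617 ]
 [185.17352932 603.97172384]] fix [[266.86532107 558.48288649]
 [267.02673071 604.79005431]
 [274.06046888 558.38416885]]
ang -1.2595250196502905
ang -1.2556649507140778
end x [305.51200344 305.84942652] yc [581.69337137 581.97128854]
[48, 48, 49, 51, 66, 88, 93, 92, 85, 73, 66, 76, 102, 129, 138, 138] [142, 142, 132, 104, 84, 106, 150, 174, 181, 184, 176, 155, 153, 152, 137, 102, 91, 114, 136, 141]
[45, 45, 45, 48, 64, 86, 91, 89, 83, 69, 62, 64, 66, 66, 66, 67]
[69, 70, 70, 68, 70, 75, 87, 92, 90, 88, 82, 77, 76, 76, 76, 72, 69, 71, 80, 103]
TCP [329.12242064 574.22216279] [328.0923705  574.44909167]
```

Emit:
carry_out:
  plan:
    - [[25, 1.8, 0, 0, 0, 0, 50], [26, 1.9, 0, 0, 0, 0, 50], [26, 1.9, 0, 0, 0, 0, 50], [26, 1.8, 0, 0, 0, 0, 50], [0, 0, 33, 0, 0, 0, 50], [0, 0, 35, 0, 0, 0, 50], [0, 0, 35, 0, 0, 0, 50], [0, 0, 35, 0, 0, 0, 50], [0, 0, 33, 0, 0, 0, 50], [0, 0, 20, 0, 0, 0, 50], [0, 0, 5, 0, 0, 0, 50], [0, 0, 0, 0, 0, 0, 50], [0, 0, 0, 0, 0, 0, 50]]

```text
time_s: 6.75
ee_pos: [0.6234, -0.0353, 0.055]
eef_rot: [3.14, 0.001, 1.885]
force: [-0.1, 0.8, -0.8]
grip_width: 0.0596
grip_force: 20.0
```

```bash
python3 - <<'E'
from h import *
from station import telemetry
o=telemetry.get_obs();p=o["ee_pos"]*1000;t=-1.2590;ex=np.array([np.cos(t),np.sin(t)]);ey=np.array([-ex[1],ex[0]])
print(o["time_s"],p,p[:2]@ex-225.2,p[:2]@ey-581.85,o["eef_rot"],o["force"])
E
```

```text
6.75 [623.40759989 -35.3098616   55.03614397] -0.3506071783041591 0.6674439269720551 [3.13989915e+00 7.07381789e-04 1.88452519e+00] [-0.05212297  0.82429829 -0.75222794]
```

Emit:
carry_out:
  plan:
    - [[0, -0.6, 10, 0, 0, 0, 50], [0, 0, 10, 0, 0, 0, 50], [0, 0, 6, 0, 0, 0, 50], [0, 0, 4, 0, 0, 0, 50], [0, 0, 2, 0, 0, 0, 50], [0, 0, 0, 0, 0, 0, 50], [0, 0, 0, 0, 0, 0, 50]]

```text
time_s: 7.33
ee_pos: [0.6219, -0.036, 0.0222]
eef_rot: [-3.141, -0.0, 1.885]
force: [-6.0, 0.5, 9.9]
grip_width: 0.0593
grip_force: 20.0
```

Emit:
carry_out:
  plan:
    - [[0, 0, 0, 0, 0, 0, 70], [0, 0, 0, 0, 0, 0, 80], [0, 0, 0, 0, 0, 0, 84], [0, 0, 0, 0, 0, 0, 84], [0, 0, 0, 0, 0, 0, 84], [0, 0, -10, 0, 0, 0, 84], [0, 0, -25, 0, 0, 0, 84], [0, 0, -38, 0, 0, 0, 84], [0, 0, -38, 0, 0, 0, 84], [0, 0, -38, 0, 0, 0, 84], [0, 0, -38, 0, 0, 0, 84], [0, 0, -40, 0, 0, 0, 94], [-20, 0, 0, 0, 0, 0, 94], [-20, 0, 0, 0, 0, 0, 94], [0, 0, 0, 0, 0, 0, 94], [0, 0, 0, 0, 0, 0, 94]]

```text
time_s: 8.67
ee_pos: [0.6344, -0.0745, 0.2487]
eef_rot: [-3.142, -0.0, 1.884]
force: [-0.5, -0.3, -0.9]
grip_width: 0.0938
grip_force: 0.0
```

```bash
python3 - <<'E'
from h import *
from station import telemetry
c=shot("wrist","w4")
cv2.imwrite("pics/c4.png",cv2.resize(c["pixels"][0:240,190:350,::-1],None,fx=2.5,fy=2.5,interpolation=2))
o=telemetry.get_obs();print(o["time_s"],o["ee_pos"],o["eef_rot"],o["force"])
H,S,V=masks(c);m=(H<20)&(S>110);m[240:]=0;m[:,:200]=0;m[:,330:]=0
r,p=rect(c,m,.034);t=-1.259;ex=np.array([np.cos(t),np.sin(t)]);ey=np.array([-ex[1],ex[0]])
print(m.sum(),r,np.array(r[0])@ex,np.array(r[0])@ey)
E
```

```text
8.7167 [ 0.63431924 -0.07380395  0.24857228] [-3.14137715e+00 -3.00598841e-04  1.88436465e+00] [0.32370074 0.41783762 0.0031665 ]
2193 ((621.944580078125, -35.99156188964844), (59.75407791137695, 72.38404846191406), 17.915090560913086) 225.0494153844884 580.9158405921736
```

View pics/c4.png

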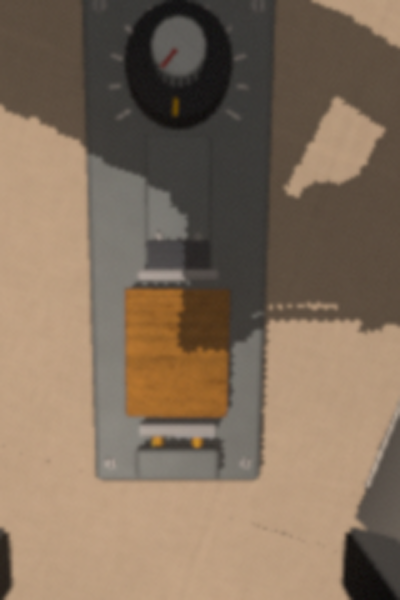

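The view shows the oak block flat and aligned between both jaws at (177,352) of the crop. It is clear of both pads and released. Next is the collar.

Emit:
carry_out:
  plan:
    - [[37, 0.2, 0, 0, 0, 0, 94], [37, 0.2, 0, 0, 0, 0, 94], [37, 0.2, 0, 0, 0, 0, 94], [37, 0.2, 0, 0, 0, 0, 94], [37.5, 0, 0, 0, 0, 0, 94], [0, 0, 30, 0, 0, 0, 94], [0, 0, 35, 0, 0, 0, 94], [0, 0, 30, 0, 0, 0, 94], [0, 0, 20, 0, 0, 0, 94], [0, 0, 5, 0, 0, 0, 94], [0, 0, 0, 0, 0, 0, 94], [0, 0, 0, 0, 0, 0, 94]]

```text
time_s: 9.72
ee_pos: [0.5784, 0.1031, 0.1298]
eef_rot: [3.14, 0.0, 1.885]
force: [-0.4, 0.2, 0.3]
grip_width: 0.0937
grip_force: 0.0
```

```bash
python3 - <<'E'
from h import *
from station import telemetry
o=telemetry.get_obs();print(o["time_s"],o["ee_pos"],o["eef_rot"],o["force"],o["moment"])
import pickle
c=pickle.load(open("w4.pkl","rb"));f=lambda *p:(np.array(p)+.5)/2.5-.5+[190,0]
print(plane(c,f(178.5,45),.07),plane(c,[f(125,66),f(232,66)],.046).mean(0))
E
```

```text
9.7167 [0.57839171 0.10309981 0.12984419] [3.14021253e+00 2.37125809e-04 1.88518196e+00] [-0.40782107  0.21630593  0.32877756] [-0.07017636 -0.128238    0.02839414]
[[0.57777603 0.10320566 0.07      ]] [0.57836435 0.10151779 0.046     ]
```

Emit:
carry_out:
  plan:
    - [[-0.5, 0, 25, 0, 0, 0, 94], [0, 0, 30, 0, 0, 0, 94], [0, 0, 25, 0, 0, 0, 94], [0, 0, 15, 0, 0, 0, 94], [0, 0, 5, 0, 0, 0, 94], [0, 0, 0, 0, 0, 0, 94], [0, 0, 0, 0, 0, 0, 40], [0, 0, 0, 0, 0, 0, 40], [0, 0, 0, 0, 0, 0, 40], [0, 0, 0, 0, 0, 0, 40], [0, 0, 0, 0, 0, 0, 40], [0, 0, 0, 0, 0, 0, 40], [0, 0, 0, 0, 0, 0, 40], [0, 0, 0, 0, 0, 0, 40], [0, 0, 0, 0, 0, 0, 40]]
  squeeze: 38

```text
time_s: 10.97
ee_pos: [0.5782, 0.1022, 0.0286]
eef_rot: [-3.142, -0.0, 1.885]
force: [-2.2, -0.2, 4.2]
grip_width: 0.053
grip_force: 38.0
```

```bash
cat > st.py <<'E'
from station import telemetry
o=telemetry.get_obs();print(o["time_s"],o["ee_pos"].round(4),o["eef_rot"].round(4),o["force"].round(2),o["moment"].round(3),o["tau"][5].round(3),o["qpos"][5].round(4),o["grip_width"].round(4))
E
python3 st.py
```

```text
Traceback (most recent call last):
  File "st.py", line 2, in <module>
    o=telemetry.get_obs();print(o["time_s"],o["ee_pos"].round(4),o["eef_rot"].round(4),o["force"].round(2),o["moment"].round(3),o["tau"][5].round(3),o["qpos"][5].round(4),o["grip_width"].round(4))
                                                                                                                                                                           ^^^^^^^^^^^^^^^^^^^^^
AttributeError: 'float' object has no attribute 'round'
```

Emit:
carry_out:
  plan:
    - [[0, 0, 0, 0, 0, 0.03, 40], [0, 0, 0, 0, 0, 0.03, 40], [0, 0, 0, 0, 0, 0.03, 40], [0, 0, 0, 0, 0, 0.03, 40], [0, 0, 0, 0, 0, 0.03, 40], [0, 0, 0, 0, 0, 0.03, 40], [0, 0, 0, 0, 0, 0.03, 40], [0, 0, 0, 0, 0, 0.03, 40], [0, 0, 0, 0, 0, 0.03, 40], [0, 0, 0, 0, 0, 0.03, 40]]

```text
time_s: 11.8
ee_pos: [0.578, 0.1022, 0.0286]
eef_rot: [-3.141, 0.0, 1.584]
force: [-4.6, -1.7, 5.9]
grip_width: 0.0532
grip_force: 38.0
```

```bash
sed -i 's/o\["grip_width"\].round(4)/o["grip_width"]/' st.py; python3 st.py
```

```text
11.8 [0.578  0.1022 0.0286] [-3.1410e+00  2.0000e-04  1.5837e+00] [-4.6  -1.74  5.88] [-0.187  0.713  0.19 ] -0.524 0.0998 0.053186264488687345
```

Emit:
carry_out:
  plan:
    - [[0, 0, 0, 0, 0, 0.02, 40], [0, 0, 0, 0, 0, 0.02, 40], [0, 0, 0, 0, 0, 0.02, 40], [0, 0, 0, 0, 0, 0.02, 40], [0, 0, 0, 0, 0, 0.02, 40], [0, 0, 0, 0, 0, 0.02, 40], [0, 0, 0, 0, 0, 0.02, 40], [0, 0, 0, 0, 0, 0.02, 40], [0, 0, 0, 0, 0, 0.02, 40]]

```text
time_s: 12.55
ee_pos: [0.5779, 0.1022, 0.0286]
eef_rot: [-3.141, 0.0, 1.404]
force: [-4.9, -1.0, 7.5]
grip_width: 0.0532
grip_force: 38.0
```

```bash
python3 st.py; python3 - <<'E'
from h import *
c=shot("wrist","w5");cv2.imwrite("pics/c5.png",cv2.resize(c["pixels"][100:384,100:420,::-1],None,fx=2,fy=2,interpolation=2))
E
python3 st.py
```

```text
12.55 [0.5779 0.1022 0.0286] [-3.1409e+00  4.0000e-04  1.4042e+00] [-4.86 -0.96  7.5 ] [-0.211  0.829  0.263] -0.262 0.2793 0.053154757373907784
12.6 [0.5779 0.1022 0.0286] [-3.1409e+00  4.0000e-04  1.4026e+00] [-4.86 -0.95  6.39] [-0.244  0.788  0.153] -0.129 0.2809 0.05311026165808536
```

View pics/c5.png

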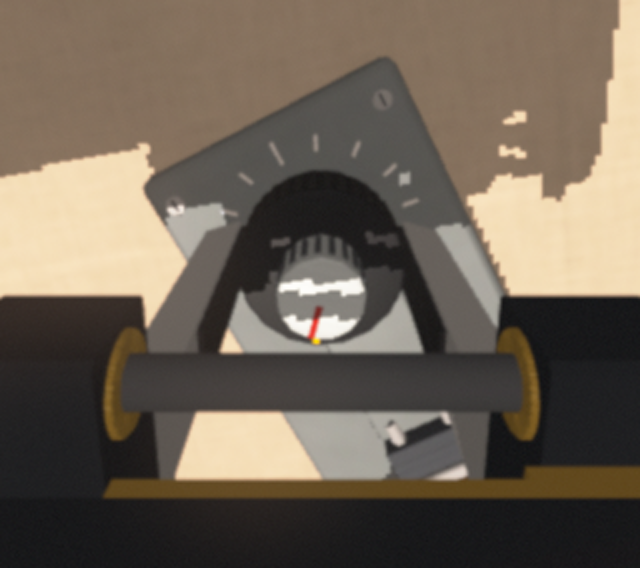

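The collar's yellow mark at (316,340) still sits at 6 o'clock in the wrist picture, so the collar follows the gripper. The red line has swung only by the camera's own turn, so the inner knob is unmoved.

Emit:
carry_out:
  plan:
    - [[0, 0, 0, 0, 0, 0.02, 40], [0, 0, 0, 0, 0, 0.02, 40], [0, 0, 0, 0, 0, 0.02, 40], [0, 0, 0, 0, 0, 0.02, 40]]

```text
time_s: 12.93
ee_pos: [0.5778, 0.1022, 0.0286]
eef_rot: [-3.141, 0.0, 1.324]
force: [-5.8, -0.8, 7.0]
grip_width: 0.0533
grip_force: 38.0
```

```bash
python3 st.py
```

```text
12.9333 [0.5778 0.1022 0.0286] [-3.1408e+00  5.0000e-04  1.3242e+00] [-5.85 -0.82  6.96] [-0.241  0.864  0.29 ] -0.262 0.3594 0.053330581573312115
```

Emit:
carry_out:
  plan:
    - [[0, 0, 0, 0, 0, 0.02, 40], [0, 0, 0, 0, 0, 0.02, 40], [0, 0, 0, 0, 0, 0.02, 40]]

```text
time_s: 13.18
ee_pos: [0.5778, 0.1022, 0.0286]
eef_rot: [-3.141, 0.001, 1.264]
force: [-6.3, -0.6, 7.1]
grip_width: 0.0535
grip_force: 38.0
```

```bash
python3 st.py
```

```text
13.1833 [0.5778 0.1022 0.0286] [-3.1407e+00  5.0000e-04  1.2642e+00] [-6.28 -0.65  7.13] [-0.175  0.933  0.246] -0.262 0.4193 0.053502275456575155
```

Emit:
carry_out:
  plan:
    - [[0, 0, 0, 0, 0, 0.02, 40], [0, 0, 0, 0, 0, 0.02, 40], [0, 0, 0, 0, 0, 0.02, 40]]

```text
time_s: 13.43
ee_pos: [0.5777, 0.1022, 0.0286]
eef_rot: [-3.141, 0.001, 1.204]
force: [-6.9, -1.0, 6.3]
grip_width: 0.0531
grip_force: 38.0
```

```bash
python3 st.py
```

```text
13.4333 [0.5777 0.1022 0.0286] [-3.1406e+00  6.0000e-04  1.2043e+00] [-6.9  -0.98  6.26] [-0.207  1.013  0.273] -0.262 0.4793 0.053135714957229914
```

Emit:
carry_out:
  plan:
    - [[0, 0, 0, 0, 0, 0.02, 40], [0, 0, 0, 0, 0, 0.02, 40]]

```text
time_s: 13.6
ee_pos: [0.5777, 0.1022, 0.0286]
eef_rot: [-3.141, 0.001, 1.164]
force: [-6.9, -1.0, 6.1]
grip_width: 0.0531
grip_force: 38.0
```

```bash
python3 st.py
```

```text
13.6 [0.5777 0.1022 0.0286] [-3.1407e+00  7.0000e-04  1.1643e+00] [-6.9  -1.05  6.14] [-0.205  1.066  0.256] -0.261 0.5193 0.053096026759839945
```

Emit:
carry_out:
  plan:
    - [[0, 0, 0, 0, 0, 0.02, 40], [0, 0, 0, 0, 0, 0.02, 40]]

```text
time_s: 13.77
ee_pos: [0.5777, 0.1022, 0.0286]
eef_rot: [-3.141, 0.001, 1.124]
force: [-6.8, -1.1, 8.0]
grip_width: 0.0529
grip_force: 38.0
```

```bash
python3 st.py; python3 - <<'E'
from h import *
c=shot("scene","s6");d=shot("side","d6")
E
python3 st.py
```

```text
13.7667 [0.5777 0.1022 0.0286] [-3.1406e+00  7.0000e-04  1.1243e+00] [-6.8  -1.1   8.02] [-0.165  1.066  0.273] -0.249 0.5593 0.052918747428530234
13.8667 [0.5777 0.1022 0.0286] [-3.1406e+00  7.0000e-04  1.1242e+00] [-5.78 -0.36  6.97] [-0.244  1.087  0.044] 0.408 0.5593 0.053474063009970034
```

Emit:
carry_out:
  plan:
    - [[0, 0, 0, 0, 0, 0.02, 40], [0, 0, 0, 0, 0, 0.02, 40]]

```text
time_s: 14.03
ee_pos: [0.5777, 0.1022, 0.0286]
eef_rot: [-3.141, 0.001, 1.084]
force: [-6.3, 0.1, 6.9]
grip_width: 0.0535
grip_force: 38.0
```

```bash
python3 st.py
```

```text
14.0333 [0.5777 0.1022 0.0286] [-3.1406e+00  8.0000e-04  1.0844e+00] [-6.28  0.08  6.87] [-0.142  1.109  0.316] -0.31 0.5992 0.05351748278768375
```

Emit:
carry_out:
  plan:
    - [[0, 0, 0, 0, 0, 0.02, 40]]

```text
time_s: 14.12
ee_pos: [0.5777, 0.1022, 0.0287]
eef_rot: [-3.141, 0.001, 1.064]
force: [-6.6, -0.7, 7.5]
grip_width: 0.0532
grip_force: 38.0
```

```bash
python3 st.py
```

```text
14.1167 [0.5777 0.1022 0.0287] [-3.1406e+00  8.0000e-04  1.0643e+00] [-6.6  -0.66  7.5 ] [-0.13   1.133  0.227] -0.216 0.6193 0.05322258447398051
```

Emit:
carry_out:
  plan:
    - [[0, 0, 0, 0, 0, 0.02, 40], [0, 0, 0, 0, 0, 0.02, 40]]

```text
time_s: 14.28
ee_pos: [0.5777, 0.1022, 0.0286]
eef_rot: [-3.141, 0.001, 1.024]
force: [-6.0, -0.4, 8.0]
grip_width: 0.0532
grip_force: 38.0
```

```bash
python3 st.py
```

```text
14.2833 [0.5777 0.1022 0.0286] [-3.1406e+00  9.0000e-04  1.0244e+00] [-5.97 -0.4   8.05] [-0.169  1.159  0.342] -0.18 0.6592 0.05318134413581694
```

Emit:
carry_out:
  plan:
    - [[0, 0, 0, 0, 0, 0.02, 40], [0, 0, 0, 0, 0, 0.02, 40]]

```text
time_s: 14.45
ee_pos: [0.5776, 0.1023, 0.0286]
eef_rot: [-3.141, 0.001, 0.984]
force: [-6.8, -0.1, 7.9]
grip_width: 0.0534
grip_force: 38.0
```

```bash
python3 st.py
```

```text
14.45 [0.5776 0.1023 0.0286] [-3.1406e+00  9.0000e-04  9.8440e-01] [-6.77 -0.06  7.9 ] [-0.128  1.164  0.324] -0.152 0.6992 0.053429716723274054
```

The joint-6 torque has risen by 0.11 N m above its steady free-turning value, with the expected slope. That is about 9 N, so I stop here and release.

Emit:
carry_out:
  plan:
    - [[0, 0, 0, 0, 0, 0, 40], [0, 0, 0, 0, 0, 0, 70], [0, 0, 0, 0, 0, 0, 94], [0, 0, 0, 0, 0, 0, 94], [0, 0, 0, 0, 0, 0, 94], [0, 0, 0, 0, 0, 0, 94], [0, 0, 0, 0, 0, 0, 94], [0, 0, 0, 0, 0, 0, 94], [0, 0, -10, 0, 0, 0, 94], [0, 0, -20, 0, 0, 0, 94], [0, 0, -35, 0, 0, 0, 94], [0, 0, -38, 0, 0, 0, 94], [0, 0, -38, 0, 0, 0, 94], [0, 0, -38, 0, 0, 0, 94], [0, 0, -38, 0, 0, 0, 94], [0, 0, 0, 0, 0, 0, 94]]

```text
time_s: 15.78
ee_pos: [0.58, 0.1024, 0.2544]
eef_rot: [3.132, -0.008, 0.985]
force: [-0.3, 0.0, -0.0]
grip_width: 0.0938
grip_force: 0.0
```

Emit:
carry_out:
  plan:
    - [[-9, 33, 0, 0, 0, -0.11, 94], [-9, 33, 0, 0, 0, -0.11, 94], [-15, 28, 0, 0, 0, -0.11, 94], [-20, 22, 0, 0, 0, -0.11, 94], [-24, 16, 0, 0, 0, -0.11, 94], [-26, 10, 0, 0, 0, -0.11, 94], [-26, 4, 0, 0, 0, -0.11, 94], [-20, 0, 0, 0, 0, -0.11, 94], [0, 0, 0, 0, 0, 0, 94], [0, 0, 0, 0, 0, 0, 94]]

```text
time_s: 16.62
ee_pos: [0.6937, -0.094, 0.2455]
eef_rot: [-3.141, -0.0, 1.862]
force: [0.3, 0.3, -0.7]
grip_width: 0.0939
grip_force: 0.0
```

```bash
python3 st.py; python3 - <<'E'
from h import *
c=shot("wrist","w7");cv2.imwrite("pics/c7.png",cv2.resize(c["pixels"][0:280,110:430,::-1],None,fx=2,fy=2,interpolation=2))
E
```

```text
16.6167 [ 0.6937 -0.094   0.2455] [-3.1415e+00 -2.0000e-04  1.8616e+00] [ 0.32  0.31 -0.7 ] [-0.008 -0.118  0.021] -1.063 -0.4778 0.09391121488432652
```

View pics/c7.png

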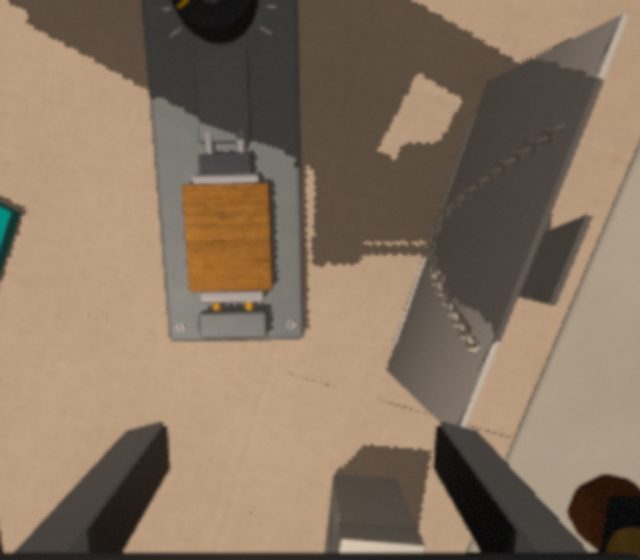

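The view shows the block at (228,237) held between both pads and the gripper clear of everything. I am handing in now.

```bash
python3 -c "
from station import ctrl;print(ctrl.hand_in())"
```

```text
the job is handed in; nothing more can be done
None
```

The job is handed in: the oak block lies flat in the clamp, held between both jaws at about 9 N (estimated from joint torque). I turned only the black collar and saw no turn of the inner knob in a mid-turn picture, though I did not re-check it after letting go.

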